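# Lock the turner's indexing stand with its index pin

### The job

Lock the indexing stand so that the turned piece on it can be carved: turn the crank until the cross-hole in the steel collar lines up with the sloping bore of the guide block, either way round. Then take the index pin from its wooden holder and push it through the guide and the collar until its yellow head is fully home on the guide, and let go. Leave the wax jar, the spare baluster and the brush where they are.

Things in the scene. Friction and masses are not known exactly. Their poses are not given: they have to be found in the camera images.
- collar (a joint): turn (rad) of the steel index collar with its crank and workpiece about the level spindle (the stand's y axis). At 0 and again at pi its cross-hole lines up with the guide's bore. Crank arm: at 0 level towards the stand's -x (robot side), at pi/2 straight up, at pi level towards +x. Starts at 0.65 to 2.5; stops at -0.5 and 3.64. Friction 0.15 N m; it stays where it is left.
- crosshole (a point): centre of the collar, 115 mm above the bench: a steel disc 64 mm in diameter, 44 mm wide, between grey cheeks. Its cross-hole, 19 mm square behind round brass-rimmed mouths, goes right through, square to the spindle. The point turns with the collar: y is the spindle, -x the crank arm's direction, and the cross-hole runs along (-0.574, 0, 0.819).
- grip_mid (a point): middle of the red crank grip: a cylinder 20 mm in diameter and 60 mm long, parallel to the spindle, 55 mm from the spindle axis and 107 mm from the collar's centre along the stand's +y. It revolves freely on the crank arm; the arm (20 mm wide) lies 59 to 71 mm along +y, the grip 73 to 133 mm.
- stand: the indexing stand, fixed: blue base 190 x 120 x 14 mm, two grey cheeks 12 mm thick at y = +-31 mm. Origin at the centre of its underside, x pointing roughly away from the robot, y along the spindle to the crank, z up. Spindle axis 115 mm above the origin. A wooden workpiece sits on the spindle's -y end, out to y = -150 mm.
- guide: blue guide block on the stand, 50 x 74 x 24 mm, fixed, with a chamfered through bore 18 mm in diameter aimed at the collar's centre. Origin at the centre of the bore's upper mouth, 60 mm from the collar's centre; z points out of the bore, up and to the robot side, 35 degrees from vertical; y along the spindle.
- pin_head (a point): centre of the index pin's yellow head, a cylinder 28 mm in diameter and 50 mm long; z runs along the pin from tip to head. Below the head a steel shank 16 mm in diameter, 110 mm long, its last 12 mm tapering to 8 mm. About 0.2 kg. It starts upright in the holder, head's centre 145 mm above the bench.
- pin_tip (a point): tip of the index pin's shank, on its axis, 135 mm from the head's centre. Fully home it lies 110 mm beyond the guide's mouth.
- holder: dark wooden block 80 x 80 x 70 mm, fixed, with an upright blind hole 18 mm in diameter and 60 mm deep in which the pin stands; origin at the centre of its underside.
- wax_mid (a point): middle of a closed amber wax jar, 66 mm in diameter, 85 mm tall, a bystander; it stands on the side of the stand where the holder is not.
- baluster_mid (a point): half-way up a small turned wooden baluster standing on end, 50 mm in diameter, 130 mm tall, a bystander.
- brush: a hand brush lying beyond the stand, a bystander, about 200 mm long; origin under its middle.
There are look-alikes about, which are no part of the job. Leave any blue look-alike of the part that bears pin_head alone.

How it is judged:
By the outcome, as a careful person would: the job done as asked, in the order asked, and still so for the second after the job is handed in, with the robot touching nothing.
It also fails if it takes over 54 s, if anything falls off the work surface, if the arm or the gripper's body presses on something with over 40 N, if the wrist force passes 120 N, or if a joint passes its speed limit or range.

### The arm

A 7-joint arm with a two-finger parallel gripper is mounted at the origin on the work surface. World frame = base frame: x ahead of the robot, y to its left, z up, the work surface at z = 0. Lengths are in m, angles in rad, forces in N, time in s.
With the tool pointing down it reaches from about 0.425 to 0.875 m from the base axis. Payload 8.4 kg.
Tool frame: the origin (TCP) lies on the centre line of the jaws, within the pads' length; the fingertips stand 19 mm ahead of it and the grasp point (between the pads) is the TCP; z points along the fingers, y is the direction in which the jaws open and shut (so a half turn about z gives the same grasp; the last joint's range is limited). The gripper opens to 87 mm and grips with 3 to 60 N. Pads are 19 mm wide; open, the fingers measure 117 mm over their backs; the gripper's body (75 mm by 190 mm) begins 51 mm behind the grasp point.
Start: joints at [1.137, 0.333, 0.04, 1.465, -0.013, 1.343, -0.059], TCP at [0.214, -0.614, 0.242] pointing down, gripper open.
Joint ranges: [-2.58, 2.58], [-0.38, 2.09], [-1.3, 1.39], [0.25, 2.4], [-1.5, 4.64], [0.08, 2.09], [-2.65, 2.65]. Speed limits (rad/s): [2.22, 2.22, 2.79, 2.79, 3.14, 3.14, 3.14].

### API

Orientations are given as a unit quaternion [w, x, y, z].
In Python, from station import status, optics, bot gives the robot as it stands.
- The arm moves only by the tool play_rows, never from a script. Its argument "rows" is a list of rows, each an object of numbers: "tx", "ty", "tz": the shift along the tool's x, y, z in m; "rx", "ry", "rz": the turn, a rotation vector about the tool's x, y, z in rad; "hand": the opening, from 0 (shut) to 1 (fully open). In form: [{"tx": .., "ty": .., "tz": .., "rx": .., "ry": .., "rz": .., "hand": ..}, ...]. A call has 1 to 12 rows; each row is the pose to reach, as a shift and turn from the pose measured when the call began, along the tool's axes at that moment; what a row does not reach only later rows make up. A row lasts 1/12 s, in which the tool goes at most 41.7 mm and 7.16 degrees, less where a joint would pass 70% of its speed; a pose out of reach is approached as far as the arm can. A call with a gripper value outside its range is refused whole. The fingers move at their own pace and stop on an object; "squeeze" is the grip in N (left out, the last holds). Time passes only in rows, so rows that repeat a pose let the fingers close. It gives the time, the measured TCP pose, the force and the opening at its end, in the units of the state.
- status.sense(): the state, without advancing time (a new reading comes with each control period).
- optics.grab_frame(name): name is "scene" or "top" or "wrist"; returns (picture, depth): 420x560x3 uint8, red, green, blue; 420x560 float32, m along the optical axis (not along the pixel's ray), 0 where there is no reading.
- optics.calibration(name): a dict with "camera_matrix" (3x3 intrinsics, pixels), "rvec" (rotation vector, rad) and "tvec" (3), from world to camera coordinates, as OpenCV has them. Camera axes: x right, y down, z forward; pixel columns grow to the right and rows downward; lengths in m; the calibration is good to about 2 mm. A picture is of the moment at which its call begins: read the wrist's pose just before it. calibration takes no time and is no camera call; for the wrist camera it gives the pose at the moment of the call.
- bot.hand_in(): hands the job in, once; it reports no verdict.
The state is a dict: "t": time; "joints": joint angles; "qvel": joint speeds; "joint_torque": joint torques, N m; "ee_pos": TCP position; "ee_rot": TCP orientation; "force": force on the tool from outside, world axes, zero at the start; "ft_torque": the same for the moment, N m; "grip_width": finger opening in m.
Only numpy, scipy, OpenCV 4.12 (cv2) and the standard library are available. Lean on these libraries where they do the work, as an engineer would, in place of code of your own. Each camera call takes 0.05 s, during which the arm holds its last target.

## Working session

There is one attempt and no reset: what is moved stays moved. The work goes in short steps, Python scripts to look and compute and a tool call to move; the robot and the scene stay as the last step left them, time stands still between calls to the robot, and variables do not carry over. Pictures are saved under pics/ and viewed, and the job is handed in when it is done.

Besides the shell and the picture viewer there is one more tool, called as name([rows], argument=value, ...), one row to a line, values as JSON. play_rows: Moves the arm, as the interface text tells. Its arguments: {"type":"object","properties":{"rows":{"type":"array"},"squeeze":{"type":"number"}},"required":["rows"]}

```bash
ls; mkdir -p pics
python3 - <<'E'
from station import status, optics, bot
import cv2,numpy as np
print(status.sense())
for n in ("scene","top","wrist"):
    p,d=optics.grab_frame(n); cv2.imwrite(f"pics/{n}0.png",p[:,:,::-1]); np.save(f"pics/{n}0.npy",d)
    c=optics.calibration(n); print(n,c)
    np.savez(f"pics/{n}0c.npz",**c)
E
```

```text
pics
{'t': 0.0, 'joints': array([ 1.13681354,  0.33389193,  0.0398808 ,  1.46624535, -0.01337062,
        1.34326792, -0.05850535]), 'qvel': array([ 3.15388021e-04, -5.16905475e-04, -4.69105440e-05, -2.79601722e-03,
       -1.51285726e-04,  8.63500165e-04, -5.44273756e-04]), 'joint_torque': array([ 2.64065398e-03, -6.56358862e+01,  1.33551713e+00, -4.03804529e+01,
       -5.99511084e-02,  4.49279614e-02,  1.27544995e-04]), 'ee_pos': array([ 0.2133919 , -0.61353386,  0.24068429]), 'ee_rot': array([-7.48486853e-04,  9.86024298e-01,  1.66599777e-01, -1.95310842e-04]), 'force': array([-0.43482198,  0.42406671, -0.03665011]), 'ft_torque': array([ 0.0119617 ,  0.03284864, -0.01879243]), 'grip_width': 0.08694680595330762}
scene {'camera_matrix': array([[447.18327888,   0.        , 282.80427332],
       [  0.        , 447.18327888, 214.07996378],
       [  0.        ,   0.        ,   1.        ]]), 'rvec': array([ 1.77765724,  1.9411517 , -0.63721246]), 'tvec': array([ 0.01905859, -0.38641849,  1.46294814])}
top {'camera_matrix': array([[467.88807888,   0.        , 274.84688888],
       [  0.        , 467.88807888, 219.39184885],
       [  0.        ,   0.        ,   1.        ]]), 'rvec': array([ 2.22499898, -2.1617015 ,  0.05329575]), 'tvec': array([0.01497592, 0.56322064, 1.19881178])}
wrist {'camera_matrix': array([[330.27025372,   0.        , 277.89757202],
       [  0.        , 330.27025372, 204.05273284],
       [  0.        ,   0.        ,   1.        ]]), 'rvec': array([-2.36326444,  1.68097979,  0.24241367]), 'tvec': array([-0.65037852, -0.03319345,  0.39181676])}
```

View pics/scene0.png

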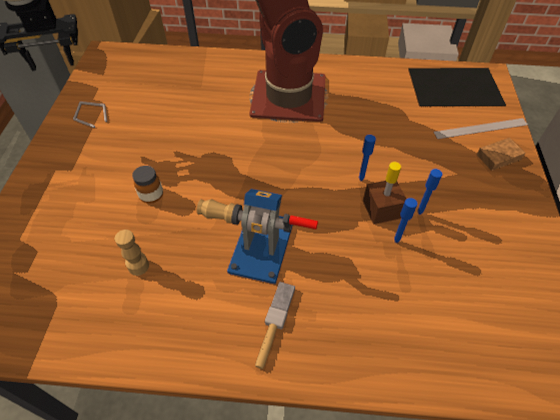

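View pics/top0.png

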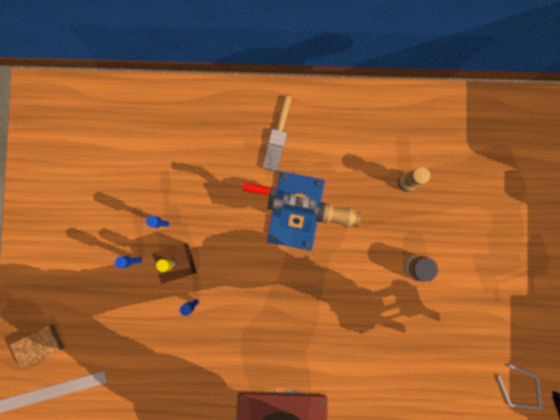

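View pics/wrist0.png

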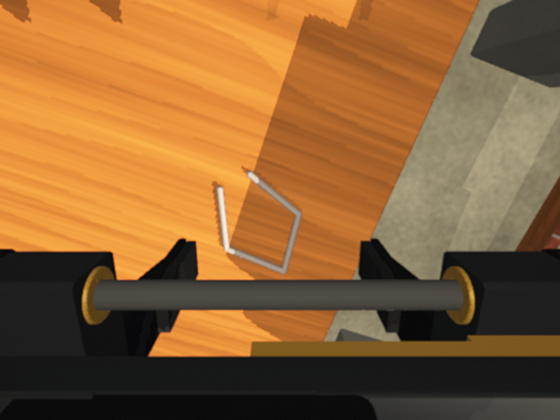

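The scene view shows the stand at (260,235), with the red grip at (303,223) and the yellow pin head in the holder at (393,173). Blue look-alike pins stand around the holder, and the jar, baluster and brush are clear of it. Next I'll measure.

```bash
cat > h.py <<'E'
import cv2,numpy as np
def load(n,k=0):
    p=cv2.imread(f"pics/{n}{k}.png")[:,:,::-1]; d=np.load(f"pics/{n}{k}.npy"); c=dict(np.load(f"pics/{n}{k}c.npz")); return p,d,c
def cloud(d,c):
    K=c["camera_matrix"];R=cv2.Rodrigues(c["rvec"])[0];t=c["tvec"]
    v,u=np.mgrid[:d.shape[0],:d.shape[1]]
    P=np.stack([(u-K[0,2])/K[0,0]*d,(v-K[1,2])/K[1,1]*d,d],-1)
    W=(P-t)@R
    W[d==0]=np.nan
    return W
def proj(X,c):
    return cv2.projectPoints(np.atleast_2d(np.asarray(X,float)),c["rvec"],c["tvec"],c["camera_matrix"],None)[0][:,0]
def grab(n,k):
    from station import optics
    c=optics.calibration(n);p,d=optics.grab_frame(n)
    cv2.imwrite(f"pics/{n}{k}.png",p[:,:,::-1]);np.save(f"pics/{n}{k}.npy",d);np.savez(f"pics/{n}{k}c.npz",**c)
    return p,d,c
E
python3 - <<'E'
from h import *
for n in("top","scene"):
    p,d,c=load(n);W=cloud(d,c);h=cv2.cvtColor(p.copy(),cv2.COLOR_RGB2HSV);H,S,V=h[...,0].astype(int),h[...,1],h[...,2]
    z=W[...,2]
    ms={"red":((H<4)|(H>176))&(S>200)&(V>120),"yel":(H>24)&(H<34)&(S>180)&(V>120),"blue":(H>100)&(H<120)&(S>120)}
    for k,m in ms.items():
        m=m&(W[...,0]>.3)&(W[...,0]<1)
        nl,l,st,ce=cv2.connectedComponentsWithStats(m.astype(np.uint8))
        for i in range(1,nl):
            if st[i,4]<25: continue
            X=W[l==i]; X=X[~np.isnan(X[:,0])]
            print(n,k,ce[i].round(),st[i,4],"med",np.median(X,0).round(4),"min",np.percentile(X,2,0).round(3),"max",np.percentile(X,98,0).round(3))
    cv2.imwrite(f"pics/{n}crop.png",cv2.resize(p[150:270,200:380] if n=="top" else p[170:290,180:360],None,fx=4.4,fy=4.4,interpolation=cv2.INTER_CUBIC)[:,:,::-1])
E
```

```text
top red [256. 188.] 175 med [0.623  0.0771 0.1757] min [0.613 0.048 0.17 ] max [0.633 0.102 0.18 ]
top yel [162. 265.] 89 med [0.4443 0.2802 0.171 ] min [0.433 0.27  0.168] max [0.454 0.29  0.174]
top blue [300. 186.] 809 med [ 0.6502 -0.0314  0.0151] min [ 0.614 -0.086  0.011] max [0.68  0.025 0.02 ]
top blue [292. 227.] 1346 med [ 0.5376 -0.0107  0.0171] min [ 0.496 -0.069  0.011] max [0.584 0.041 0.179]
top blue [155. 222.] 154 med [0.543  0.3066 0.1598] min [0.532 0.3   0.04 ] max [0.554 0.322 0.164]
top blue [126. 261.] 187 med [0.4483 0.3732 0.1569] min [0.437 0.366 0.033] max [0.459 0.387 0.165]
top blue [188. 307.] 125 med [0.3487 0.2237 0.1593] min [0.336 0.216 0.038] max [0.358 0.236 0.164]
scene red [303. 222.] 223 med [0.6277 0.0766 0.1741] min [0.614 0.048 0.167] max [0.636 0.104 0.178]
scene yel [395. 166.] 51 med [0.4428 0.2813 0.1705] min [0.434 0.27  0.167] max [0.452 0.291 0.173]
scene blue [367. 153.] 304 med [0.3531 0.2268 0.1282] min [0.336 0.216 0.02 ] max [0.359 0.238 0.162]
scene blue [430. 187.] 358 med [0.455  0.3764 0.1284] min [0.438 0.366 0.021] max [0.462 0.389 0.161]
scene blue [262. 200.] 447 med [ 0.5769 -0.0165  0.1689] min [ 0.536 -0.053  0.153] max [0.589 0.018 0.179]
scene blue [405. 216.] 382 med [0.5502 0.3096 0.1302] min [0.532 0.299 0.016] max [0.558 0.324 0.162]
scene blue [259. 257.] 1842 med [ 0.6299 -0.0231  0.014 ] min [ 0.555 -0.084  0.01 ] max [0.684 0.036 0.018]
```

View pics/topcrop.png

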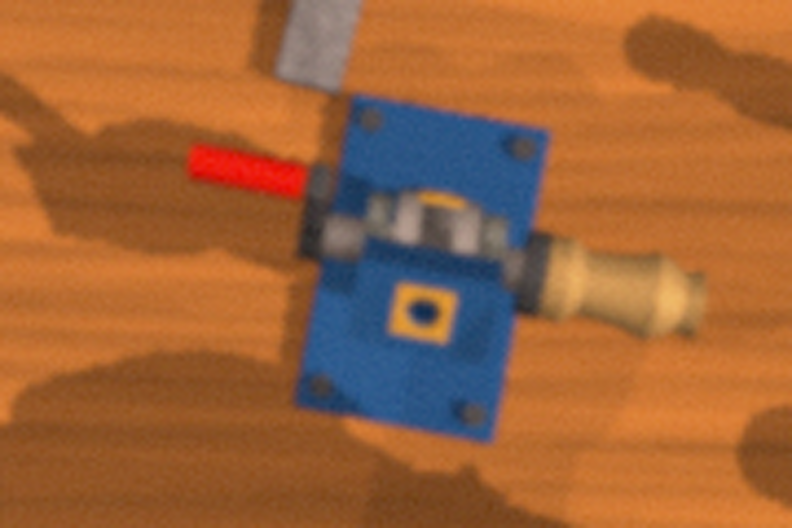

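View pics/scenecrop.png

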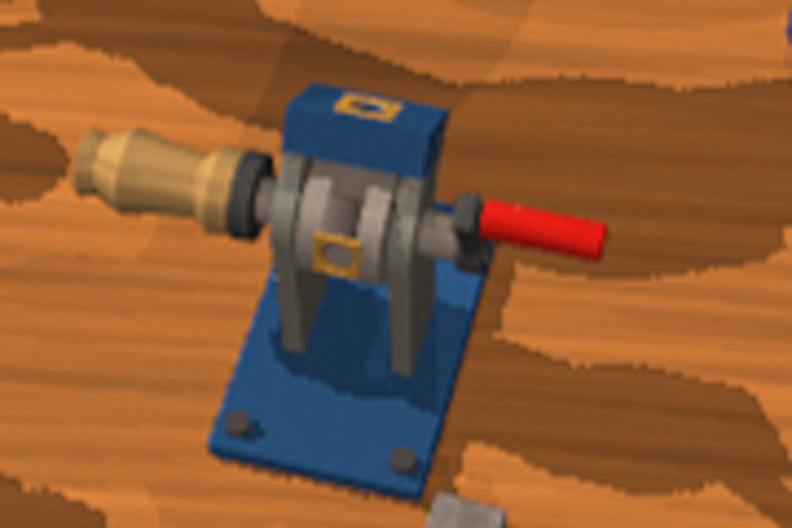

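```bash
cat >> h.py <<'E'
def ray(u,v,z,c):
    K=c["camera_matrix"];R=cv2.Rodrigues(c["rvec"])[0];t=c["tvec"]
    o=-R.T@t; r=R.T@np.linalg.inv(K)@np.array([u,v,1.]); return o+r*(z-o[2])/r[2]
E
python3 - <<'E'
from h import *
p,d,c=load("top")
f=lambda x,y,z:ray(200+(x+.5)/4.4-.5,150+(y+.5)/4.4-.5,z,c)
C=np.array([f(*q,.014) for q in((352,97),(551,130),(490,440),(297,406))]);print(C.round(4),C.mean(0))
for a,b in((0,1),(1,2),(2,3),(3,0)):print(np.linalg.norm(C[a]-C[b]))
x=(C[0]+C[1]-C[2]-C[3]);y=(C[0]+C[3]-C[1]-C[2]);print(np.arctan2(x[1],x[0]),np.arctan2(-y[0],y[1]))
print("bore",f(425,312,.1641))
# grip axis
W=cloud(d,c);h=cv2.cvtColor(p.copy(),cv2.COLOR_RGB2HSV);H,S,V=[h[...,i].astype(int) for i in range(3)]
for n in("top","scene"):
    p,d,c=load(n);W=cloud(d,c);h=cv2.cvtColor(p.copy(),cv2.COLOR_RGB2HSV);H,S,V=[h[...,i].astype(int) for i in range(3)]
    m=((H<4)|(H>176))&(S>200)&(V>120)&(W[...,2]>.1);X=W[m];L=cv2.fitLine(X.astype(np.float32),cv2.DIST_HUBER,0,.01,.01).ravel();print(n,L, np.arctan2(-L[0],L[1]))
    # guide top plane: high blue
    b=(H>100)&(H<120)&(S>120)&(W[...,2]>.12)&(abs(W[...,1])<.08)&(W[...,0]<.62);X=W[b]
    for _ in range(5):
        m0=X.mean(0);u,s,vt=np.linalg.svd(X-m0,full_matrices=False);r=(X-m0)@vt[2];
        X=X[abs(r)<max(.003,np.std(r)*1.5)]
    print("guide",m0,vt[2],len(X))
E
```

```text
[[ 0.6876  0.0224  0.014 ]
 [ 0.6713 -0.096   0.014 ]
 [ 0.4871 -0.0644  0.014 ]
 [ 0.5037  0.0495  0.014 ]] [ 0.58740881 -0.02210887  0.014     ]
0.11947547999794507
0.18688870693491721
0.11517921972584469
0.1858358660212785
-0.1581150893530185 -0.14098315829419025
bore [ 0.55363233 -0.01797849  0.1641    ]
top [0.15971248 0.98711365 0.00992541 0.62294537 0.07626374 0.17583157] -0.16040736
guide [ 0.55490109 -0.01599949  0.16614778] [ 0.55316781 -0.08514954 -0.82870678] 356
scene [ 0.16607735  0.98610556 -0.00375942  0.62719494  0.07625651  0.17350817] -0.16685162
guide [ 0.56781142 -0.0176463   0.16814547] [-0.36562649  0.08857547  0.92653746] 216
```

```bash
cat >> h.py <<'E'
from scipy.spatial.transform import Rotation as Ro
def st():
    from station import status
    s=status.sense(); return s,np.array(s["ee_pos"]),Ro.from_quat(np.array(s["ee_rot"])[[1,2,3,0]])
def rel(pos,R=None,verbose=True):
    s,p,Rc=st(); dt=Rc.inv().apply(np.asarray(pos)-p); rv=(Rc.inv()*R).as_rotvec() if R is not None else np.zeros(3)
    print("t%.2f"%s["t"],"shift",dt.round(4),"rot",rv.round(4)); return dt,rv
S0=np.array([.5875,-.0228,0]);YAW=-.158
RS=Ro.from_euler("z",YAW)
def stand(x,y,z): return S0+RS.apply([x,y,z])
def tool(zdir,ydir):
    z=np.array(zdir,float);z/=np.linalg.norm(z);y=np.array(ydir,float);y-=z*(y@z);y/=np.linalg.norm(y)
    return Ro.from_matrix(np.stack([np.cross(y,z),y,z],1))
E
python3 - <<'E'
from h import *
ex=RS.apply([1,0,0])
print(stand(.0194,.110,.26)); rel(stand(.0194,.110,.26),tool([0,0,-1],ex)); rel(stand(.0194,.110,.26),tool([0,0,-1],-ex))
E
```

```text
[0.62396613 0.08277737 0.26      ]
t0.15 shift [ 0.6166 -0.5229 -0.0185] rot [-1.100e-03 -6.000e-04 -1.078e+00]
t0.15 shift [ 0.6166 -0.5229 -0.0185] rot [-7.0000e-04  1.3000e-03  2.0636e+00]
```

play_rows([
  {"tx": 0.6166,"ty": -0.523,"tz": -0.0185,"rx": 0,"ry": 0,"rz": -1.078,"hand": 1},
  {"tx": 0.6166,"ty": -0.523,"tz": -0.0185,"rx": 0,"ry": 0,"rz": -1.078,"hand": 1},
  {"tx": 0.6166,"ty": -0.523,"tz": -0.0185,"rx": 0,"ry": 0,"rz": -1.078,"hand": 1},
  {"tx": 0.6166,"ty": -0.523,"tz": -0.0185,"rx": 0,"ry": 0,"rz": -1.078,"hand": 1},
  {"tx": 0.6166,"ty": -0.523,"tz": -0.0185,"rx": 0,"ry": 0,"rz": -1.078,"hand": 1},
  {"tx": 0.6166,"ty": -0.523,"tz": -0.0185,"rx": 0,"ry": 0,"rz": -1.078,"hand": 1},
  {"tx": 0.6166,"ty": -0.523,"tz": -0.0185,"rx": 0,"ry": 0,"rz": -1.078,"hand": 1},
  {"tx": 0.6166,"ty": -0.523,"tz": -0.0185,"rx": 0,"ry": 0,"rz": -1.078,"hand": 1},
  {"tx": 0.6166,"ty": -0.523,"tz": -0.0185,"rx": 0,"ry": 0,"rz": -1.078,"hand": 1},
  {"tx": 0.6166,"ty": -0.523,"tz": -0.0185,"rx": 0,"ry": 0,"rz": -1.078,"hand": 1},
  {"tx": 0.6166,"ty": -0.523,"tz": -0.0185,"rx": 0,"ry": 0,"rz": -1.078,"hand": 1},
  {"tx": 0.6166,"ty": -0.523,"tz": -0.0185,"rx": 0,"ry": 0,"rz": -1.078,"hand": 1},
])

```text
t: 1.15
ee_pos: [0.4677, -0.1813, 0.2531]
ee_rot: [-0.0, 0.761, 0.649, 0.0]
force: [2.4, -0.4, 0.3]
grip_width: 0.0869
```

Run:
```python
from h import *
ex=RS.apply([1,0,0])
s,p,R=st();print(s["joints"],p,R.as_matrix())
rel(stand(.0194,.110,.26),tool([0,0,-1],ex))
```

```text
[ 0.70351959  0.04982407 -0.43332215  1.78117496  0.02091868  1.31574674
  0.10713288] [ 0.46770316 -0.1812617   0.25307732] [[ 1.57589329e-01  9.87504689e-01 -3.03441605e-04]
 [ 9.87504471e-01 -1.57589054e-01  7.81090555e-04]
 [ 7.23511511e-04 -4.22741478e-04 -9.99999649e-01]]
t1.15 shift [ 0.2854  0.1127 -0.0068] rot [-0.0004 -0.0007 -0.0002]
```

play_rows([
  {"tx": 0.285,"ty": 0.113,"tz": -0.007,"hand": 0.8},
  {"tx": 0.285,"ty": 0.113,"tz": -0.007,"hand": 0.8},
  {"tx": 0.285,"ty": 0.113,"tz": -0.007,"hand": 0.8},
  {"tx": 0.285,"ty": 0.113,"tz": -0.007,"hand": 0.8},
  {"tx": 0.285,"ty": 0.113,"tz": -0.007,"hand": 0.8},
  {"tx": 0.285,"ty": 0.113,"tz": -0.007,"hand": 0.8},
  {"tx": 0.285,"ty": 0.113,"tz": -0.007,"hand": 0.8},
  {"tx": 0.285,"ty": 0.113,"tz": -0.007,"hand": 0.8},
  {"tx": 0.285,"ty": 0.113,"tz": -0.007,"hand": 0.8},
])

```text
validation failed for argument at $.ro...
```

Run:
```python
from h import *
ex=RS.apply([1,0,0])
s,p,R=st();print(s["joints"],p)
rel(stand(.0194,.110,.166),tool([0,0,-1],ex))
grab("wrist",1)
```

```text
[ 0.70351959  0.04982407 -0.43332215  1.78117496  0.02091868  1.31574674
  0.10713288] [ 0.46770316 -0.1812617   0.25307732]
t1.15 shift [0.2853 0.1127 0.0872] rot [-0.0004 -0.0007 -0.0002]
```

View pics/wrist1.png

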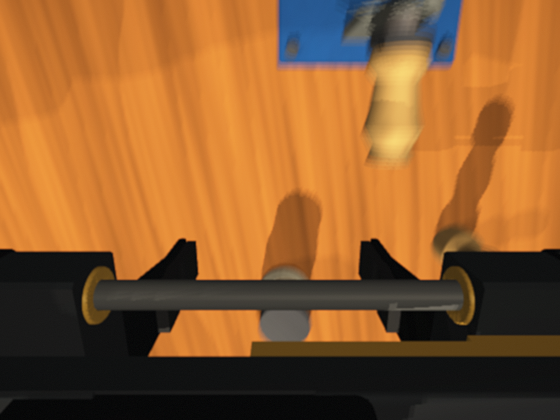

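The call was refused because every field must be given. The picture shows the stand at the top, near (370,30), and the jar under the jaws with clearance.

play_rows([
  {"tx": 0.285,"ty": 0.113,"tz": -0.007,"rx": 0,"ry": 0,"rz": 0,"hand": 0.8},
  {"tx": 0.285,"ty": 0.113,"tz": -0.007,"rx": 0,"ry": 0,"rz": 0,"hand": 0.8},
  {"tx": 0.285,"ty": 0.113,"tz": -0.007,"rx": 0,"ry": 0,"rz": 0,"hand": 0.8},
  {"tx": 0.285,"ty": 0.113,"tz": -0.007,"rx": 0,"ry": 0,"rz": 0,"hand": 0.8},
  {"tx": 0.285,"ty": 0.113,"tz": -0.007,"rx": 0,"ry": 0,"rz": 0,"hand": 0.8},
  {"tx": 0.285,"ty": 0.113,"tz": -0.007,"rx": 0,"ry": 0,"rz": 0,"hand": 0.8},
  {"tx": 0.285,"ty": 0.113,"tz": -0.007,"rx": 0,"ry": 0,"rz": 0,"hand": 0.8},
  {"tx": 0.285,"ty": 0.113,"tz": -0.007,"rx": 0,"ry": 0,"rz": 0,"hand": 0.8},
  {"tx": 0.285,"ty": 0.113,"tz": -0.007,"rx": 0,"ry": 0,"rz": 0,"hand": 0.8},
], squeeze=15)

```text
t: 1.95
ee_pos: [0.6266, 0.0993, 0.2612]
ee_rot: [-0.003, 0.755, 0.655, 0.003]
force: [-0.6, 0.2, -0.7]
grip_width: 0.0694
```

Run:
```python
from h import *
ex=RS.apply([1,0,0])
s,p,R=st();print(s["joints"],p)
rel(stand(.0194,.110,.166),tool([0,0,-1],ex))
grab("wrist",2)
rel(stand(.0194,.110,.166),tool([0,0,-1],ex))
```

```text
[ 0.26091477  0.35747232 -0.63147476  1.45164705  0.20410511  1.39669357
 -0.51627227] [0.62658726 0.09931724 0.2611585 ]
t1.95 shift [-0.0175 -0.0003  0.095 ] rot [ 0.0002 -0.0081  0.0165]
t2.00 shift [-0.0141 -0.0001  0.095 ] rot [-0.0001 -0.0061  0.0144]
```

View pics/wrist2.png

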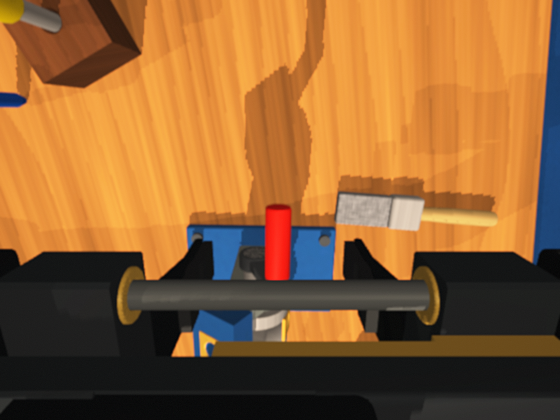

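The red grip at (278,243) sits midway between the fingers. I'll go down, shut on it and let the arm settle.

play_rows([
  {"tx": -0.014,"ty": 0,"tz": 0.03,"rx": 0,"ry": -0.006,"rz": 0.014,"hand": 0.7},
  {"tx": -0.014,"ty": 0,"tz": 0.06,"rx": 0,"ry": -0.006,"rz": 0.014,"hand": 0.7},
  {"tx": -0.014,"ty": 0,"tz": 0.085,"rx": 0,"ry": -0.006,"rz": 0.014,"hand": 0.6},
  {"tx": -0.014,"ty": 0,"tz": 0.095,"rx": 0,"ry": -0.006,"rz": 0.014,"hand": 0.5},
  {"tx": -0.014,"ty": 0,"tz": 0.095,"rx": 0,"ry": -0.006,"rz": 0.014,"hand": 0.3},
  {"tx": -0.014,"ty": 0,"tz": 0.095,"rx": 0,"ry": -0.006,"rz": 0.014,"hand": 0.15},
  {"tx": -0.014,"ty": 0,"tz": 0.095,"rx": 0,"ry": -0.006,"rz": 0.014,"hand": 0.1},
  {"tx": -0.014,"ty": 0,"tz": 0.095,"rx": 0,"ry": -0.006,"rz": 0.014,"hand": 0.1},
  {"tx": -0.014,"ty": 0,"tz": 0.095,"rx": 0,"ry": -0.006,"rz": 0.014,"hand": 0.1},
], squeeze=15)

```text
t: 2.75
ee_pos: [0.6249, 0.083, 0.1675]
ee_rot: [0.001, 0.761, 0.649, 0.001]
force: [0.3, 0.2, -0.3]
grip_width: 0.0219
```

Run:
```python
from h import *
ex=RS.apply([1,0,0])
s,p,R=st();print(s["joints"],p,s["force"],s["grip_width"])
x=RS.inv().apply(p-S0);print("stand frame",x,"angle",np.arctan2(x[2]-.115,-x[0]),np.hypot(x[2]-.115,x[0]))
a0=1.93
for a in np.linspace(a0,np.pi,7)[1:]: rel(stand(-.055*np.cos(a),.110,.115+.055*np.sin(a)),tool([0,0,-1],ex))
```

```text
[ 0.27195091  0.40636359 -0.60925721  1.58461593  0.2432127   1.22511968
 -0.53919016] [0.62485559 0.08295243 0.16753519] [ 0.33519138  0.21342847 -0.31455165] 0.021948310067093687
stand frame [0.02025083 0.11031283 0.16753519] angle 1.9387159393666473 0.056303130126712966
t2.75 shift [-0.0003  0.009   0.006 ] rot [ 0.0021 -0.0006  0.0002]
t2.75 shift [-0.0003  0.0177  0.0128] rot [ 0.0021 -0.0006  0.0002]
t2.75 shift [-0.0003  0.0249  0.0213] rot [ 0.0021 -0.0006  0.0002]
t2.75 shift [-0.0003  0.0303  0.031 ] rot [ 0.0021 -0.0006  0.0002]
t2.75 shift [-0.0003  0.0335  0.0416] rot [ 0.0021 -0.0006  0.0002]
t2.75 shift [-0.0004  0.0346  0.0526] rot [ 0.0021 -0.0006  0.0002]
```

play_rows([
  {"tx": 0,"ty": 0,"tz": 0,"rx": 0,"ry": 0,"rz": 0,"hand": 0.1},
  {"tx": 0,"ty": 0.0045,"tz": 0.003,"rx": 0.002,"ry": 0,"rz": 0,"hand": 0.1},
  {"tx": 0,"ty": 0.009,"tz": 0.006,"rx": 0.002,"ry": 0,"rz": 0,"hand": 0.1},
  {"tx": 0,"ty": 0.0135,"tz": 0.0092,"rx": 0.002,"ry": 0,"rz": 0,"hand": 0.1},
  {"tx": 0,"ty": 0.0177,"tz": 0.0128,"rx": 0.002,"ry": 0,"rz": 0,"hand": 0.1},
  {"tx": 0,"ty": 0.0214,"tz": 0.017,"rx": 0.002,"ry": 0,"rz": 0,"hand": 0.1},
  {"tx": 0,"ty": 0.0249,"tz": 0.0213,"rx": 0.002,"ry": 0,"rz": 0,"hand": 0.1},
  {"tx": 0,"ty": 0.0278,"tz": 0.026,"rx": 0.002,"ry": 0,"rz": 0,"hand": 0.1},
  {"tx": 0,"ty": 0.0303,"tz": 0.031,"rx": 0.002,"ry": 0,"rz": 0,"hand": 0.1},
  {"tx": 0,"ty": 0.0321,"tz": 0.0362,"rx": 0.002,"ry": 0,"rz": 0,"hand": 0.1},
  {"tx": 0,"ty": 0.0335,"tz": 0.0416,"rx": 0.002,"ry": 0,"rz": 0,"hand": 0.1},
  {"tx": 0,"ty": 0.0335,"tz": 0.0416,"rx": 0.002,"ry": 0,"rz": 0,"hand": 0.1},
], squeeze=15)

```text
t: 3.75
ee_pos: [0.6579, 0.0777, 0.1244]
ee_rot: [-0.001, 0.761, 0.649, -0.0]
force: [1.3, 0.9, -3.5]
grip_width: 0.0192
```

Run:
```python
from h import *
ex=RS.apply([1,0,0])
s,p,R=st();print(s["joints"],p,s["force"],s["grip_width"])
x=RS.inv().apply(p-S0);print("stand frame",x,"angle",np.arctan2(x[2]-.115,-x[0]),np.hypot(x[2]-.115,x[0]))
for a in (3.04,np.pi): rel(stand(-.055*np.cos(a),.110,.115+.055*np.sin(a)),tool([0,0,-1],ex))
for n in("scene","top","wrist"): 
    p,d,c=grab(n,3)
    if n=="scene":cv2.imwrite(f"pics/crop3{n}.png",cv2.resize(p[170:290,180:360],None,fx=4.4,fy=4.4,interpolation=cv2.INTER_CUBIC)[:,:,::-1])
```

```text
[ 0.24651834  0.5056111  -0.58203976  1.54146931  0.29070317  1.18270281
 -0.54636379] [0.6579097  0.07769607 0.12444792] [ 1.32573552  0.91558874 -3.48887544] 0.019153498077990105
stand frame [0.05372028 0.11032279 0.12444792] angle 2.9675004793850257 0.05454476464417476
t3.75 shift [-0.0003  0.001   0.0039] rot [-0.0008 -0.0007  0.0004]
t3.75 shift [-0.0003  0.0013  0.0094] rot [-0.0008 -0.0007  0.0004]
```

View pics/crop3scene.png

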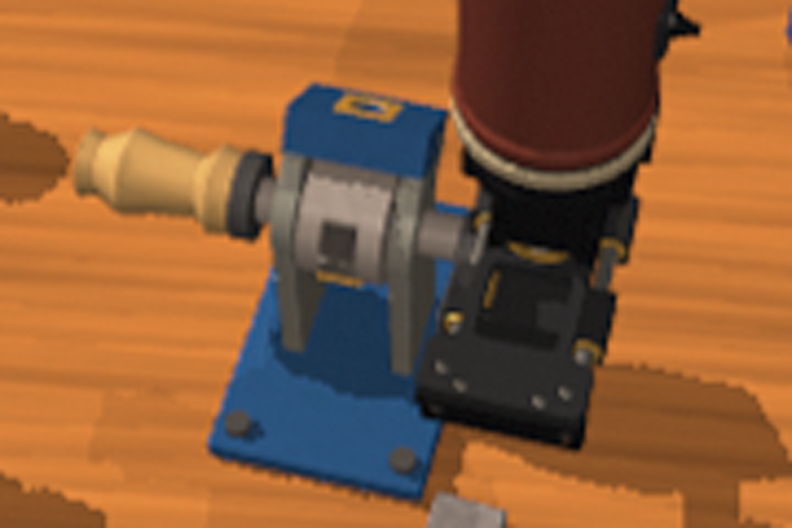

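play_rows([
  {"tx": 0,"ty": 0.001,"tz": 0.004,"rx": 0,"ry": 0,"rz": 0,"hand": 0.1},
  {"tx": 0,"ty": 0.0013,"tz": 0.0075,"rx": 0,"ry": 0,"rz": 0,"hand": 0.1},
  {"tx": 0,"ty": 0.0013,"tz": 0.0096,"rx": 0,"ry": 0,"rz": 0,"hand": 0.1},
  {"tx": 0,"ty": 0.0013,"tz": 0.0096,"rx": 0,"ry": 0,"rz": 0,"hand": 0.1},
  {"tx": 0,"ty": 0.0013,"tz": 0.0096,"rx": 0,"ry": 0,"rz": 0,"hand": 0.1},
  {"tx": 0,"ty": 0.0013,"tz": 0.0096,"rx": 0,"ry": 0,"rz": 0,"hand": 0.1},
], squeeze=15)

```text
t: 4.4
ee_pos: [0.6585, 0.0776, 0.1154]
ee_rot: [-0.001, 0.761, 0.649, -0.0]
force: [-5.1, -0.1, -2.0]
grip_width: 0.0194
```

Run:
```python
from h import *
ex=RS.apply([1,0,0])
s,p,R=st();print(s["joints"],p,s["force"],s["grip_width"])
x=RS.inv().apply(p-S0);print("stand frame",x,"angle",np.arctan2(x[2]-.115,-x[0]),np.hypot(x[2]-.115,x[0]))
```

```text
[ 0.24428314  0.51546797 -0.57914306  1.54732182  0.29632014  1.16925143
 -0.54960681] [0.6585277  0.07757677 0.11537403] [-5.11459284 -0.14607105 -2.0453272 ] 0.019359850878665524
stand frame [0.05434935 0.11030222 0.11537403] angle 3.134710820215064 0.05435063225382988
```

play_rows([
  {"tx": 0,"ty": 0,"tz": 0,"rx": 0,"ry": 0,"rz": 0,"hand": 0.45},
  {"tx": 0,"ty": 0,"tz": 0,"rx": 0,"ry": 0,"rz": 0,"hand": 0.45},
  {"tx": 0,"ty": 0,"tz": 0,"rx": 0,"ry": 0,"rz": 0,"hand": 0.45},
  {"tx": 0,"ty": 0,"tz": -0.03,"rx": 0,"ry": 0,"rz": 0,"hand": 0.6},
  {"tx": 0,"ty": 0,"tz": -0.07,"rx": 0,"ry": 0,"rz": 0,"hand": 0.8},
  {"tx": 0.03,"ty": 0,"tz": -0.11,"rx": 0,"ry": 0,"rz": 0,"hand": 1},
  {"tx": 0.06,"ty": 0,"tz": -0.145,"rx": 0,"ry": 0,"rz": 0,"hand": 1},
  {"tx": 0.1,"ty": -0.03,"tz": -0.145,"rx": 0,"ry": 0,"rz": 0,"hand": 1},
  {"tx": 0.14,"ty": -0.06,"tz": -0.145,"rx": 0,"ry": 0,"rz": 0,"hand": 1},
  {"tx": 0.16,"ty": -0.1,"tz": -0.145,"rx": 0,"ry": 0,"rz": 0,"hand": 1},
], squeeze=15)

```text
t: 5.23
ee_pos: [0.6036, 0.2362, 0.2616]
ee_rot: [-0.001, 0.761, 0.649, 0.002]
force: [-0.0, 0.6, 0.2]
grip_width: 0.0779
```

Run:
```python
from h import *
s,p,R=st();print(s["joints"],p,s["force"],s["grip_width"])
for n in("scene","top"): 
    p,d,c=grab(n,4)
    W=cloud(d,c);h=cv2.cvtColor(p.copy(),cv2.COLOR_RGB2HSV);H,S,V=[h[...,i].astype(int) for i in range(3)]
    m=((H<4)|(H>176))&(S>200)&(V>100)&(W[...,2]>.07)&(W[...,0]>.4);X=W[m]
    Y=RS.inv().apply(X-S0);print(n,len(Y),np.median(Y,0),Y.min(0),Y.max(0))
    L=cv2.fitLine(Y.astype(np.float32),cv2.DIST_HUBER,0,.01,.01).ravel();print(L)
    cv2.imwrite(f"pics/crop4{n}.png",cv2.resize(p[150:270,200:380] if n=="top" else p[170:290,180:360],None,fx=4.4,fy=4.4,interpolation=cv2.INTER_CUBIC)[:,:,::-1])
```

```text
[ 0.05130136  0.39368269 -0.66182114  1.41341253  0.23907017  1.41278354
 -0.76743929] [0.6036394  0.2361939  0.26161472] [-0.03196359  0.55691177  0.19966196] 0.0778926951560599
scene 219 [0.05855426 0.10401653 0.1214088 ] [0.04536388 0.07399056 0.11195794] [0.06586915 0.13335573 0.12695067]
[-0.00908867  0.9999022  -0.01063204  0.05780028  0.10381187  0.12111383]
top 133 [0.05392364 0.10297291 0.12352685] [0.04688749 0.07445472 0.11419367] [0.06127334 0.12998772 0.12870017]
[-0.00781708  0.99995977 -0.00439927  0.05388399  0.10226753  0.1233459 ]
```

View pics/crop4scene.png

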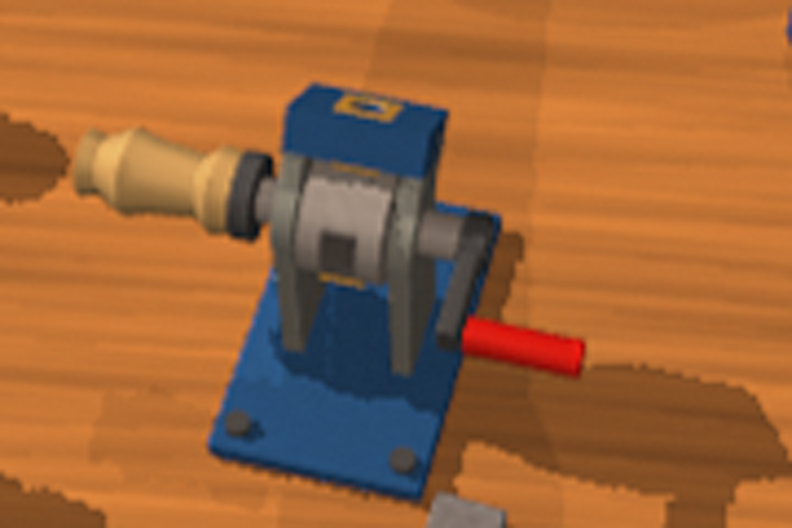

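View pics/crop4top.png

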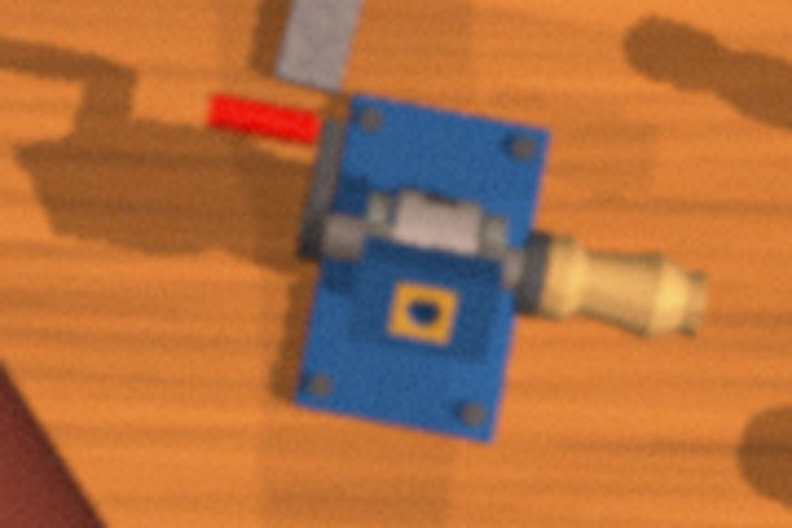

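```bash
cat > kin.py <<'E'
import numpy as np, itertools
from scipy.optimize import least_squares
from scipy.spatial.transform import Rotation as Ro
D=[([1.13681354,.33389193,.0398808,1.46624535,-.01337062,1.34326792,-.05850535],[.2133919,-.61353386,.24068429],[-7.48e-4,.98602,.1665998,-1.95e-4]),
([.70351959,.04982407,-.43332215,1.78117496,.02091868,1.31574674,.10713288],[.46770316,-.1812617,.25307732],None),
([.26091477,.35747232,-.63147476,1.45164705,.20410511,1.39669357,-.51627227],[.62658726,.09931724,.2611585],[-.003,.755,.655,.003]),
([.27195091,.40636359,-.60925721,1.58461593,.2432127,1.22511968,-.53919016],[.62485559,.08295243,.16753519],[.001,.761,.649,.001]),
([.24651834,.5056111,-.58203976,1.54146931,.29070317,1.18270281,-.54636379],[.6579097,.07769607,.12444792],[-.001,.761,.649,0]),
([.24428314,.51546797,-.57914306,1.54732182,.29632014,1.16925143,-.54960681],[.6585277,.07757677,.11537403],[-.001,.761,.649,0]),
([.05130136,.39368269,-.66182114,1.41341253,.23907017,1.41278354,-.76743929],[.6036394,.2361939,.26161472],[-.001,.761,.649,.002])]
def fk(q,P,s):
    h,L1,a1,L2,a2,L3,a3,o1,o7=P
    R=Ro.from_euler("z",s[0]*q[0]+o1)*Ro.from_euler("y",q[1]); p=np.array([0,0,h])
    R=R*Ro.from_euler("z",s[1]*q[2]); p=p+R.apply([a1,0,L1])
    R=R*Ro.from_euler("y",q[3]); p=p+R.apply([-a1+a2,0,L2]) if 0 else p+R.apply([a2,0,0])+0
    R=R*Ro.from_euler("z",s[2]*q[4]); p=p+R.apply([a3,0,L2])
    R=R*Ro.from_euler("y",q[5]); R=R*Ro.from_euler("z",s[3]*q[6]+o7); p=p+R.apply([0,0,L3])
    return p,R
def fit():
    best=None
    for s in itertools.product([1,-1],repeat=4):
        def r(P):
            o=[]
            for q,p,e in D:
                a,R=fk(q,P,s);o+=list(a-p)
                zz=R.as_matrix()[:,2]
                o+=list(.3*(zz-[0,0,-1]))
                if e is not None: 
                    E=Ro.from_quat([e[1],e[2],e[3],e[0]]); o+=list(.3*(E.inv()*R).as_rotvec())
            return np.array(o)
        for o7 in (0,np.pi/2,np.pi,-np.pi/2):
            z=least_squares(r,[.3,.4,0,.4,0,.25,0,0,o7],x_scale=.1)
            if best is None or z.cost<best[0]: best=(z.cost,z.x,s,np.abs(z.fun).max())
    return best
if __name__=="__main__": print(fit())
E
python3 kin.py
```

```text
(np.float64(7.637999468334472e-05), array([-0.15961591,  0.49635121,  0.00653129,  0.49339921,  0.0412949 ,
       -0.05708249, -0.02360881, -0.07285182, -4.78458864]), (-1, -1, -1, -1), np.float64(0.005687144401918559))
```

```bash
cat >> h.py <<'E'
HEAD=np.array([.4438,.2806,.145])
def graspR(phi=.3,tilt=np.radians(25)):
    u=np.array([np.cos(phi),np.sin(phi),0]); return tool(-np.sin(tilt)*u-np.cos(tilt)*np.array([0,0,1]),[-np.sin(phi),np.cos(phi),0])
def insR(tilt=np.radians(10)):
    u=RS.apply([1,0,0]); return tool(np.sin(tilt)*u-np.cos(tilt)*np.array([0,0,1]),RS.apply([0,1,0]))
E
python3 - <<'E'
from h import *
rel([HEAD[0],HEAD[1],.255],graspR())
E
```

```text
t5.33 shift [ 0.0158 -0.1583  0.0075] rot [ 0.4428  0.2724 -1.9785]
```

play_rows([
  {"tx": 0.016,"ty": -0.158,"tz": 0.007,"rx": 0.443,"ry": 0.272,"rz": -1.978,"hand": 0.7},
  {"tx": 0.016,"ty": -0.158,"tz": 0.007,"rx": 0.443,"ry": 0.272,"rz": -1.978,"hand": 0.7},
  {"tx": 0.016,"ty": -0.158,"tz": 0.007,"rx": 0.443,"ry": 0.272,"rz": -1.978,"hand": 0.7},
  {"tx": 0.016,"ty": -0.158,"tz": 0.007,"rx": 0.443,"ry": 0.272,"rz": -1.978,"hand": 0.7},
  {"tx": 0.016,"ty": -0.158,"tz": 0.007,"rx": 0.443,"ry": 0.272,"rz": -1.978,"hand": 0.7},
  {"tx": 0.016,"ty": -0.158,"tz": 0.007,"rx": 0.443,"ry": 0.272,"rz": -1.978,"hand": 0.7},
  {"tx": 0.016,"ty": -0.158,"tz": 0.007,"rx": 0.443,"ry": 0.272,"rz": -1.978,"hand": 0.7},
  {"tx": 0.016,"ty": -0.158,"tz": 0.007,"rx": 0.443,"ry": 0.272,"rz": -1.978,"hand": 0.7},
  {"tx": 0.016,"ty": -0.158,"tz": 0.007,"rx": 0.443,"ry": 0.272,"rz": -1.978,"hand": 0.7},
  {"tx": 0.016,"ty": -0.158,"tz": 0.007,"rx": 0.443,"ry": 0.272,"rz": -1.978,"hand": 0.7},
  {"tx": 0.016,"ty": -0.158,"tz": 0.007,"rx": 0.443,"ry": 0.272,"rz": -1.978,"hand": 0.7},
  {"tx": 0.016,"ty": -0.158,"tz": 0.007,"rx": 0.443,"ry": 0.272,"rz": -1.978,"hand": 0.7},
])

```text
t: 6.33
ee_pos: [0.4451, 0.2805, 0.2558]
ee_rot: [-0.17, 0.126, 0.977, -0.026]
force: [-0.2, -0.3, 0.3]
grip_width: 0.0604
```

Run:
```python
from h import *
s,p,R=st();print(s["joints"],p,s["force"],s["grip_width"])
rel([HEAD[0],HEAD[1],.255],graspR())
```

```text
[ 0.17142778  0.45906668 -0.95830081  1.48341867  0.13457284  1.64258544
  0.52376519] [0.445114   0.28045849 0.25583007] [-0.24437112 -0.30607802  0.31900488] 0.06044274705422607
t6.33 shift [ 0.001  -0.0001  0.0012] rot [ 0.119   0.0745 -0.5344]
```

play_rows([
  {"tx": 0.001,"ty": 0,"tz": 0.001,"rx": 0.119,"ry": 0.0745,"rz": -0.534,"hand": 0.65},
  {"tx": 0.001,"ty": 0,"tz": 0.001,"rx": 0.119,"ry": 0.0745,"rz": -0.534,"hand": 0.65},
  {"tx": 0.001,"ty": 0,"tz": 0.001,"rx": 0.119,"ry": 0.0745,"rz": -0.534,"hand": 0.65},
  {"tx": 0.001,"ty": 0,"tz": 0.001,"rx": 0.119,"ry": 0.0745,"rz": -0.534,"hand": 0.65},
  {"tx": 0.001,"ty": 0,"tz": 0.001,"rx": 0.119,"ry": 0.0745,"rz": -0.534,"hand": 0.65},
  {"tx": 0.001,"ty": 0,"tz": 0.001,"rx": 0.119,"ry": 0.0745,"rz": -0.534,"hand": 0.65},
  {"tx": 0.001,"ty": 0,"tz": 0.001,"rx": 0.119,"ry": 0.0745,"rz": -0.534,"hand": 0.65},
])

```text
t: 6.92
ee_pos: [0.4443, 0.281, 0.2553]
ee_rot: [-0.214, -0.145, 0.966, -0.032]
force: [-0.2, -1.0, 0.3]
grip_width: 0.0562
```

Run:
```python
from h import *
s,p,R=st();print(s["joints"],p,s["force"],s["grip_width"])
p,d,c=grab("wrist",5); W=cloud(d,c);h=cv2.cvtColor(p.copy(),cv2.COLOR_RGB2HSV);H,S,V=[h[...,i].astype(int) for i in range(3)]
m=(H>24)&(H<34)&(S>180)&(V>120)&(W[...,2]>.1)&(W[...,2]<.18);X=W[m];t=X[X[:,2]>np.nanpercentile(X[:,2],90)-.004]
print(len(X),X.min(0),X.max(0),"top",t.mean(0),t.min(0),t.max(0))
rel([HEAD[0],HEAD[1],.15],graspR())
```

```text
[ 0.12297201  0.59107728 -1.04092894  1.39464193  0.25616696  1.79619102
  0.94985383] [0.44428257 0.28096685 0.25525894] [-0.18448803 -1.0228115   0.26976562] 0.05615376423190095
955 [0.43084187 0.26752196 0.16795646] [0.45573207 0.29439263 0.1725862 ] top [0.44318706 0.28080796 0.17048169] [0.43084187 0.26752196 0.16795646] [0.45573207 0.29439263 0.1725862 ]
t6.97 shift [-0.044   0.      0.0958] rot [ 0.0009  0.0011 -0.003 ]
```

View pics/wrist5.png

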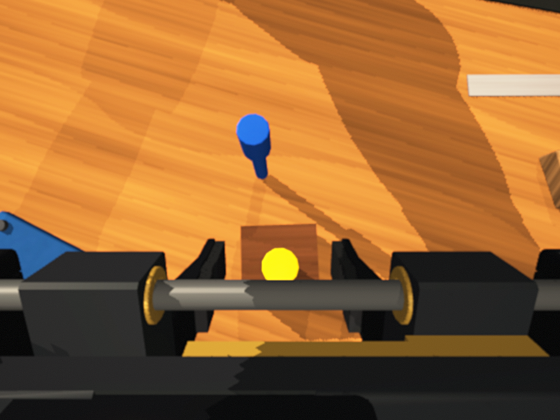

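play_rows([
  {"tx": -0.014,"ty": 0,"tz": 0.03,"rx": 0.001,"ry": 0.001,"rz": -0.003,"hand": 0.65},
  {"tx": -0.028,"ty": 0,"tz": 0.06,"rx": 0.001,"ry": 0.001,"rz": -0.003,"hand": 0.65},
  {"tx": -0.039,"ty": 0,"tz": 0.085,"rx": 0.001,"ry": 0.001,"rz": -0.003,"hand": 0.65},
  {"tx": -0.044,"ty": 0,"tz": 0.0955,"rx": 0.001,"ry": 0.001,"rz": -0.003,"hand": 0.65},
  {"tx": -0.044,"ty": 0,"tz": 0.0955,"rx": 0.001,"ry": 0.001,"rz": -0.003,"hand": 0.65},
  {"tx": -0.044,"ty": 0,"tz": 0.0955,"rx": 0.001,"ry": 0.001,"rz": -0.003,"hand": 0.4},
  {"tx": -0.044,"ty": 0,"tz": 0.0955,"rx": 0.001,"ry": 0.001,"rz": -0.003,"hand": 0.2},
  {"tx": -0.044,"ty": 0,"tz": 0.0955,"rx": 0.001,"ry": 0.001,"rz": -0.003,"hand": 0.1},
  {"tx": -0.044,"ty": 0,"tz": 0.0955,"rx": 0.001,"ry": 0.001,"rz": -0.003,"hand": 0.1},
  {"tx": -0.044,"ty": 0,"tz": 0.0955,"rx": 0.001,"ry": 0.001,"rz": -0.003,"hand": 0.1},
  {"tx": -0.044,"ty": 0,"tz": 0.0955,"rx": 0.001,"ry": 0.001,"rz": -0.003,"hand": 0.1},
], squeeze=40)

```text
t: 7.88
ee_pos: [0.444, 0.2809, 0.1509]
ee_rot: [-0.214, -0.146, 0.965, -0.032]
force: [0.5, 1.3, 3.5]
grip_width: 0.0273
```

Run:
```python
from h import *
s,p,R=st();print(s["joints"],p,s["force"],s["grip_width"])
rel([HEAD[0],HEAD[1],.26],graspR())
```

```text
[ 0.11356783  0.67356142 -1.00207018  1.51330273  0.31903468  1.62599229
  0.94237428] [0.44403772 0.28094615 0.15088849] [0.49816669 1.30894198 3.46582111] 0.027254080646617874
t7.88 shift [ 0.0463 -0.0002 -0.0988] rot [0.0004 0.0009 0.    ]
```

play_rows([
  {"tx": 0.013,"ty": 0,"tz": -0.027,"rx": 0,"ry": 0,"rz": 0,"hand": 0.1},
  {"tx": 0.026,"ty": 0,"tz": -0.055,"rx": 0,"ry": 0,"rz": 0,"hand": 0.1},
  {"tx": 0.04,"ty": 0,"tz": -0.085,"rx": 0,"ry": 0,"rz": 0,"hand": 0.1},
  {"tx": 0.055,"ty": 0,"tz": -0.118,"rx": 0,"ry": 0,"rz": 0,"hand": 0.1},
  {"tx": 0.055,"ty": 0,"tz": -0.118,"rx": 0,"ry": 0,"rz": 0,"hand": 0.1},
], squeeze=45)

```text
t: 8.3
ee_pos: [0.4446, 0.2827, 0.2874]
ee_rot: [-0.21, -0.146, 0.966, -0.03]
force: [-0.4, 1.9, -2.4]
grip_width: 0.0265
```

Run:
```python
from h import *
s,p,R=st();print(s["joints"],p,s["force"],s["grip_width"])
p,d,c=grab("scene",6); cv2.imwrite("pics/crop6.png",cv2.resize(p[90:270,300:480],None,fx=3,fy=3,interpolation=cv2.INTER_CUBIC)[:,:,::-1])
ax=RS.apply([-np.sin(np.radians(35)),0,np.cos(np.radians(35))]); mouth=stand(-.06*np.sin(np.radians(35)),0,.115+.06*np.cos(np.radians(35)))
print(mouth,ax); rel(mouth+ax*(.141+.03),insR())
```

```text
[ 0.12059423  0.56996714 -1.05164012  1.35069531  0.24271367  1.84526741
  0.9518    ] [0.44463393 0.28267674 0.28738517] [-0.38956585  1.91282371 -2.35965677] 0.02651057335214315
[ 0.55351408 -0.01738509  0.16414912] [-0.56643194  0.09024849  0.81915204]
t8.35 shift [ 0.0743 -0.275   0.0116] rot [-0.0575 -0.5942  0.4615]
```

View pics/crop6.png

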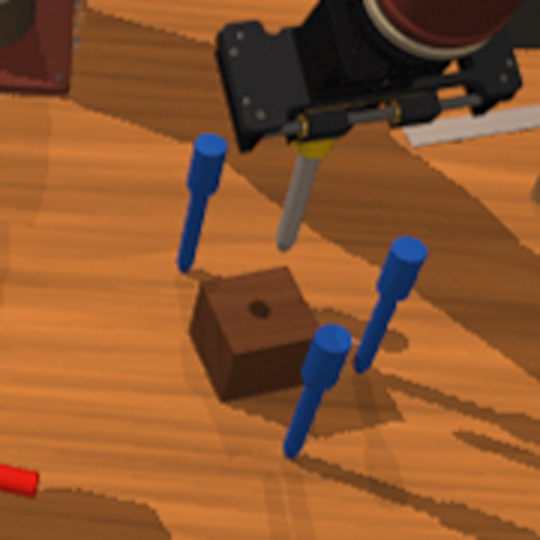

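play_rows([
  {"tx": 0.012,"ty": -0.035,"tz": -0.008,"rx": -0.0075,"ry": -0.077,"rz": 0.06,"hand": 0.1},
  {"tx": 0.022,"ty": -0.07,"tz": -0.008,"rx": -0.015,"ry": -0.154,"rz": 0.12,"hand": 0.1},
  {"tx": 0.032,"ty": -0.105,"tz": -0.006,"rx": -0.0225,"ry": -0.23,"rz": 0.18,"hand": 0.1},
  {"tx": 0.042,"ty": -0.14,"tz": -0.003,"rx": -0.03,"ry": -0.31,"rz": 0.24,"hand": 0.1},
  {"tx": 0.051,"ty": -0.175,"tz": 0.0,"rx": -0.038,"ry": -0.39,"rz": 0.3,"hand": 0.1},
  {"tx": 0.06,"ty": -0.21,"tz": 0.004,"rx": -0.045,"ry": -0.46,"rz": 0.36,"hand": 0.1},
  {"tx": 0.067,"ty": -0.243,"tz": 0.008,"rx": -0.052,"ry": -0.53,"rz": 0.415,"hand": 0.1},
  {"tx": 0.0743,"ty": -0.275,"tz": 0.0116,"rx": -0.0575,"ry": -0.594,"rz": 0.4615,"hand": 0.1},
  {"tx": 0.0743,"ty": -0.275,"tz": 0.0116,"rx": -0.0575,"ry": -0.594,"rz": 0.4615,"hand": 0.1},
  {"tx": 0.0743,"ty": -0.275,"tz": 0.0116,"rx": -0.0575,"ry": -0.594,"rz": 0.4615,"hand": 0.1},
  {"tx": 0.0743,"ty": -0.275,"tz": 0.0116,"rx": -0.0575,"ry": -0.594,"rz": 0.4615,"hand": 0.1},
], squeeze=45)

```text
t: 9.27
ee_pos: [0.4561, -0.0017, 0.3035]
ee_rot: [0.086, 0.079, 0.993, -0.007]
force: [-0.0, -0.4, -1.2]
grip_width: 0.0274
```

```bash
cat >> h.py <<'E'
AX=RS.apply([-np.sin(np.radians(35)),0,np.cos(np.radians(35))]); MOUTH=stand(-.06*np.sin(np.radians(35)),0,.115+.06*np.cos(np.radians(35)))
E
python3 - <<'E'
from h import *
s,p,R=st();print(s["joints"],p,s["force"],s["grip_width"])
rel(MOUTH+AX*(.141+.03),insR())
for n in("scene","top","wrist"): p,d,c=grab(n,7); cv2.imwrite(f"pics/crop7{n}.png",cv2.resize(p[150:270,200:380] if n=="top" else p[130:250,180:360],None,fx=4.4,fy=4.4,interpolation=cv2.INTER_CUBIC)[:,:,::-1])
E
```

```text
[ 0.89508987 -0.2669546  -0.82888723  1.89638715 -0.18902239  1.25800613
  1.5228905 ] [ 0.45613749 -0.00171431  0.30349059] [-0.00261524 -0.36338853 -1.19545133] 0.027362961686789755
t9.27 shift [-0.0007 -0.0002 -0.0006] rot [-0.0003 -0.0017 -0.0001]
```

View pics/crop7scene.png

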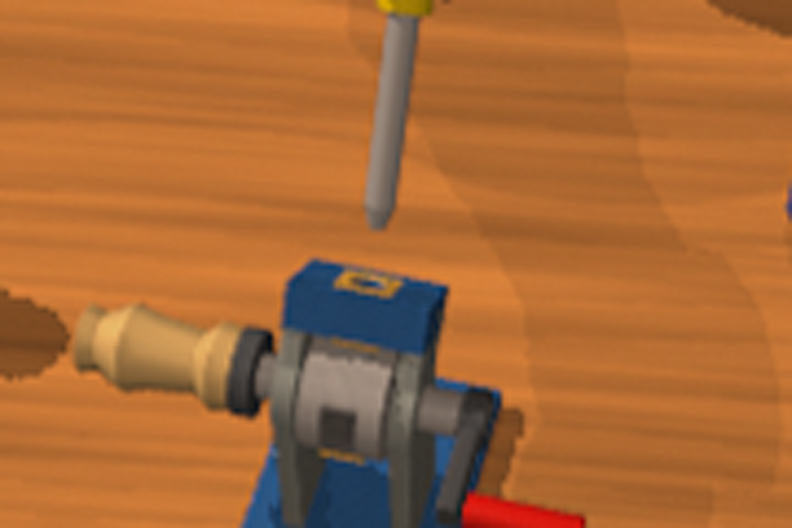

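View pics/crop7top.png

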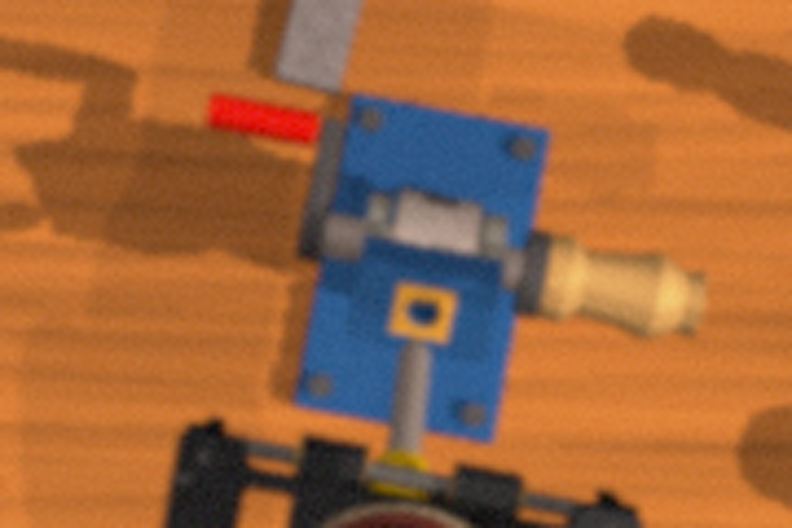

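View pics/wrist7.png

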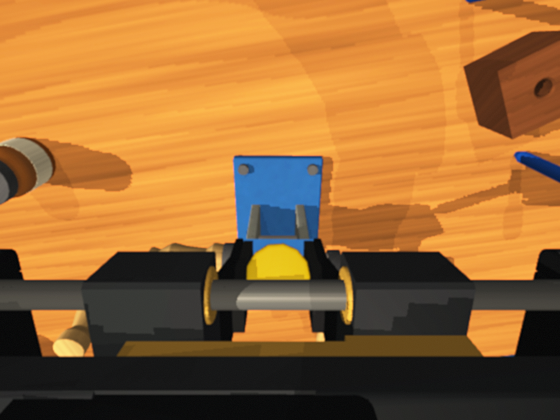

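Run:
```python
from h import *
ps={}
for n,o in(("scene",(180,130)),("top",(200,150))):
    p,d,c=load(n,7)
    h=cv2.cvtColor(p.copy(),cv2.COLOR_RGB2HSV);H,S,V=[h[...,i].astype(int) for i in range(3)]
    m=proj(MOUTH,c)[0]
    br=(H>14)&(H<28)&(S>150); 
    pr=proj([MOUTH+AX*t for t in(.0,.03,.05,.08,.11,.14)],c)
    print(n,"mouth proj",m,"axis proj",pr.round(1).tolist())
    img=cv2.resize(p[o[1]:o[1]+120,o[0]:o[0]+180],None,fx=4.4,fy=4.4,interpolation=cv2.INTER_CUBIC)[:,:,::-1].copy()
    for q in pr:
        x=((q-np.array(o)+.5)*4.4-.5).round().astype(int); cv2.circle(img,tuple(int(v) for v in x),3,(255,0,255),-1)
    th=np.linspace(0,2*np.pi,40);ey=RS.apply([0,1,0]);e2=np.cross(AX,ey)
    for cen,rad in((MOUTH,.009),(MOUTH+AX*.042,.008)):
        q=proj([cen+rad*(np.cos(t)*ey+np.sin(t)*e2) for t in th],c);x=((q-np.array(o)+.5)*4.4-.5).round().astype(np.int32)
        cv2.polylines(img,[x.reshape(-1,1,2)],True,(0,255,0),1)
    cv2.imwrite(f"pics/ov7{n}.png",img)
    # gray steel: low saturation
    for t in(.045,.06,.075,.09,.1):
        q=proj(MOUTH+AX*t,c)[0]; r=int(round(q[1])); row=p[r].astype(float); sat=S[r]
        cols=[u for u in range(int(q[0])-12,int(q[0])+13) if sat[u]<90]; 
        print("  t",t,"pred",q.round(1),"seen",(cols[0],cols[-1],np.mean(cols)) if cols else None)
```

```text
scene mouth proj [262.9035224  194.60063846] axis proj [[262.9, 194.6], [264.7, 181.8], [265.8, 173.1], [267.6, 159.8], [269.5, 146.3], [271.4, 132.5]]
  t 0.045 pred [265.5 175.3] seen (263, 269, np.float64(266.0))
  t 0.06 pred [266.4 168.7] seen (264, 269, np.float64(266.5))
  t 0.075 pred [267.3 162.1] seen (265, 270, np.float64(267.5))
  t 0.09 pred [268.2 155.3] seen (265, 271, np.float64(268.0))
  t 0.1 pred [268.9 150.8] seen (266, 272, np.float64(269.0))
top mouth proj [295.94308274 220.56609189] axis proj [[295.9, 220.6], [295.0, 227.6], [294.3, 232.5], [293.3, 240.2], [292.2, 248.3], [291.1, 256.8]]
  t 0.045 pred [294.5 231.3] seen (291, 297, np.float64(294.0))
  t 0.06 pred [294.  235.1] seen (290, 297, np.float64(293.5))
  t 0.075 pred [293.5 238.9] seen (289, 297, np.float64(293.0))
  t 0.09 pred [292.9 242.9] seen (289, 296, np.float64(292.5))
  t 0.1 pred [292.6 245.5] seen (288, 296, np.float64(292.0))
```

View pics/ov7scene.png

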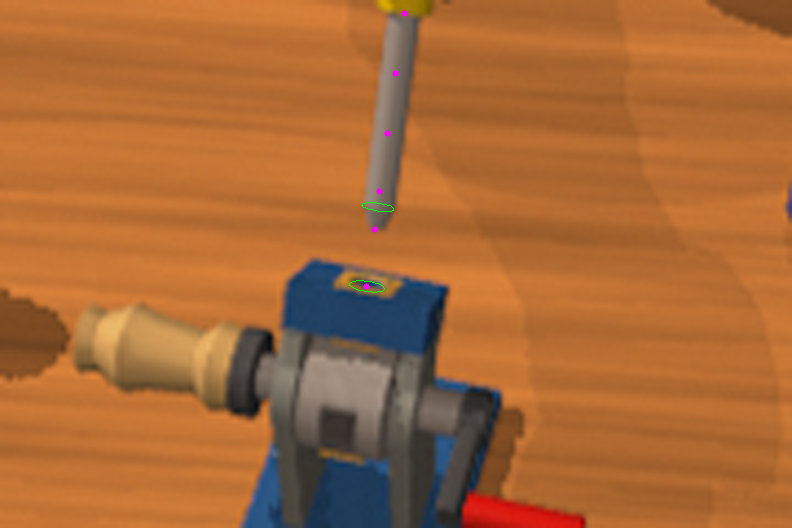

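View pics/ov7top.png

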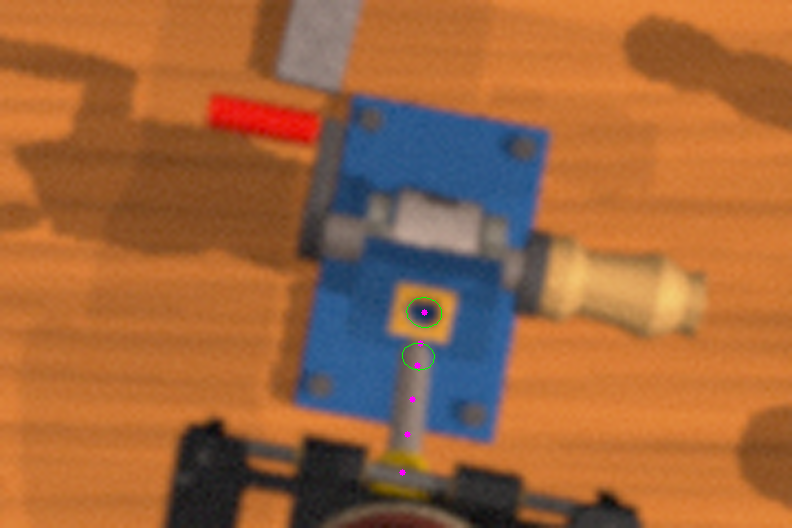

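Run:
```python
from h import *
for t in (.03,.015,0,-.015,-.03,-.06,-.09,-.11):
    rel(MOUTH+AX*(.141+t)-RS.apply([0,.0007,0]),insR())
```

```text
t9.42 shift [-0.0001 -0.0021 -0.0005] rot [ 0.0011 -0.0016  0.0027]
t9.42 shift [-0.0065 -0.0021  0.0131] rot [ 0.0011 -0.0016  0.0027]
t9.42 shift [-0.0128 -0.0022  0.0267] rot [ 0.0011 -0.0016  0.0027]
t9.42 shift [-0.0192 -0.0022  0.0403] rot [ 0.0011 -0.0016  0.0027]
t9.42 shift [-0.0255 -0.0022  0.0539] rot [ 0.0011 -0.0016  0.0027]
t9.42 shift [-0.0383 -0.0023  0.081 ] rot [ 0.0011 -0.0016  0.0027]
t9.42 shift [-0.051  -0.0024  0.1082] rot [ 0.0011 -0.0016  0.0027]
t9.42 shift [-0.0595 -0.0024  0.1263] rot [ 0.0011 -0.0016  0.0027]
```

play_rows([
  {"tx": -0.003,"ty": -0.0014,"tz": 0.006,"rx": 0.001,"ry": -0.0016,"rz": 0.0027,"hand": 0.1},
  {"tx": -0.0065,"ty": -0.0014,"tz": 0.0131,"rx": 0.001,"ry": -0.0016,"rz": 0.0027,"hand": 0.1},
  {"tx": -0.0096,"ty": -0.0014,"tz": 0.02,"rx": 0.001,"ry": -0.0016,"rz": 0.0027,"hand": 0.1},
  {"tx": -0.0128,"ty": -0.0014,"tz": 0.0267,"rx": 0.001,"ry": -0.0016,"rz": 0.0027,"hand": 0.1},
  {"tx": -0.015,"ty": -0.0014,"tz": 0.0312,"rx": 0.001,"ry": -0.0016,"rz": 0.0027,"hand": 0.1},
  {"tx": -0.017,"ty": -0.0014,"tz": 0.0357,"rx": 0.001,"ry": -0.0016,"rz": 0.0027,"hand": 0.1},
  {"tx": -0.0192,"ty": -0.0014,"tz": 0.0403,"rx": 0.001,"ry": -0.0016,"rz": 0.0027,"hand": 0.1},
  {"tx": -0.0192,"ty": -0.0014,"tz": 0.0403,"rx": 0.001,"ry": -0.0016,"rz": 0.0027,"hand": 0.1},
], squeeze=45)

```text
t: 10.08
ee_pos: [0.4823, -0.0061, 0.2664]
ee_rot: [0.086, 0.079, 0.993, -0.007]
force: [-0.0, -0.4, -1.8]
grip_width: 0.0269
```

```bash
cat > chk.py <<'E'
from h import *
s,p,R=st();f=np.array(s["force"]);print(s["joints"].round(2),"force",f.round(1),"in tool",R.inv().apply(f).round(1),"tq",np.round(R.inv().apply(s["ft_torque"]),2),s["grip_width"])
r=RS.inv().apply(p-MOUTH); ea=np.array([np.cos(np.radians(35)),0,np.sin(np.radians(35))])
a=(p-MOUTH)@AX; print("along",a,"tip depth",.141-a,"lat",r@ea,"y",r[1])
for t in (-.03,-.06,-.09,-.11): rel(MOUTH+AX*(.141+t),insR())
E
python3 chk.py
```

```text
[ 0.91 -0.17 -0.9   1.91 -0.11  1.16  1.45] force [-0.  -0.4 -1.8] in tool [ 0.3 -0.4  1.8] tq [-0.06  0.22  0.03] 0.02688048145364869
along 0.12516238384175504 tip depth 0.015837616158244944 lat -0.0004317100549938724 y -2.5141353898034167e-05
t10.08 shift [-0.0064  0.      0.0126] rot [ 0.0006 -0.001  -0.0002]
t10.08 shift [-0.0191  0.      0.0398] rot [ 0.0006 -0.001  -0.0002]
t10.08 shift [-0.0318 -0.      0.067 ] rot [ 0.0006 -0.001  -0.0002]
t10.08 shift [-0.0403 -0.      0.0851] rot [ 0.0006 -0.001  -0.0002]
```

play_rows([
  {"tx": -0.0025,"ty": 0,"tz": 0.005,"rx": 0.0006,"ry": -0.001,"rz": 0,"hand": 0.1},
  {"tx": -0.0045,"ty": 0,"tz": 0.009,"rx": 0.0006,"ry": -0.001,"rz": 0,"hand": 0.1},
  {"tx": -0.0064,"ty": 0,"tz": 0.0126,"rx": 0.0006,"ry": -0.001,"rz": 0,"hand": 0.1},
  {"tx": -0.0085,"ty": 0,"tz": 0.0171,"rx": 0.0006,"ry": -0.001,"rz": 0,"hand": 0.1},
  {"tx": -0.0106,"ty": 0,"tz": 0.0217,"rx": 0.0006,"ry": -0.001,"rz": 0,"hand": 0.1},
  {"tx": -0.0127,"ty": 0,"tz": 0.0262,"rx": 0.0006,"ry": -0.001,"rz": 0,"hand": 0.1},
  {"tx": -0.0148,"ty": 0,"tz": 0.0307,"rx": 0.0006,"ry": -0.001,"rz": 0,"hand": 0.1},
  {"tx": -0.0148,"ty": 0,"tz": 0.0307,"rx": 0.0006,"ry": -0.001,"rz": 0,"hand": 0.1},
], squeeze=45)

```text
t: 10.75
ee_pos: [0.5019, -0.0093, 0.2378]
ee_rot: [0.086, 0.079, 0.993, -0.007]
force: [-0.1, 0.1, -1.8]
grip_width: 0.0271
```

```bash
python3 chk.py
```

```text
[ 0.91 -0.07 -0.95  1.92 -0.03  1.1   1.38] force [-0.1  0.1 -1.8] in tool [0.4 0.1 1.8] tq [-0.11  0.24  0.  ] 0.02714233859093141
along 0.09025757980715651 tip depth 0.050742420192843474 lat -0.0005508013211704896 y -0.00011130549542426546
t10.75 shift [ 0.0083  0.0001 -0.019 ] rot [ 0.0006 -0.0013 -0.0004]
t10.75 shift [-0.0044  0.0001  0.0082] rot [ 0.0006 -0.0013 -0.0004]
t10.75 shift [-0.0171  0.0001  0.0353] rot [ 0.0006 -0.0013 -0.0004]
t10.75 shift [-0.0256  0.0001  0.0534] rot [ 0.0006 -0.0013 -0.0004]
```

play_rows([
  {"tx": -0.0022,"ty": 0,"tz": 0.0045,"rx": 0.0006,"ry": -0.0013,"rz": 0,"hand": 0.1},
  {"tx": -0.0044,"ty": 0,"tz": 0.009,"rx": 0.0006,"ry": -0.0013,"rz": 0,"hand": 0.1},
  {"tx": -0.0065,"ty": 0,"tz": 0.0135,"rx": 0.0006,"ry": -0.0013,"rz": 0,"hand": 0.1},
  {"tx": -0.0087,"ty": 0,"tz": 0.018,"rx": 0.0006,"ry": -0.0013,"rz": 0,"hand": 0.1},
  {"tx": -0.0109,"ty": 0,"tz": 0.0225,"rx": 0.0006,"ry": -0.0013,"rz": 0,"hand": 0.1},
  {"tx": -0.013,"ty": 0,"tz": 0.027,"rx": 0.0006,"ry": -0.0013,"rz": 0,"hand": 0.1},
  {"tx": -0.0151,"ty": 0,"tz": 0.0315,"rx": 0.0006,"ry": -0.0013,"rz": 0,"hand": 0.1},
  {"tx": -0.0172,"ty": 0,"tz": 0.036,"rx": 0.0006,"ry": -0.0013,"rz": 0,"hand": 0.1},
  {"tx": -0.0193,"ty": 0,"tz": 0.0405,"rx": 0.0006,"ry": -0.0013,"rz": 0,"hand": 0.1},
  {"tx": -0.0193,"ty": 0,"tz": 0.0405,"rx": 0.0006,"ry": -0.0013,"rz": 0,"hand": 0.1},
], squeeze=45)

```text
t: 11.58
ee_pos: [0.5278, -0.0133, 0.2003]
ee_rot: [0.087, 0.079, 0.993, -0.006]
force: [-0.3, 0.6, -2.3]
grip_width: 0.0275
```

```bash
python3 chk.py
```

```text
[ 0.88  0.06 -0.98  1.92  0.1   1.03  1.27] force [-0.3  0.6 -2.3] in tool [0.8 0.6 2.2] tq [-0.1   0.2   0.03] 0.027535621584851074
along 0.04458638103303099 tip depth 0.096413618966969 lat -0.0005663194459892169 y -4.369942776703007e-05
t11.58 shift [ 0.0276  0.0001 -0.0604] rot [ 0.0007 -0.0007 -0.0005]
t11.58 shift [ 0.0149  0.0001 -0.0332] rot [ 0.0007 -0.0007 -0.0005]
t11.58 shift [ 0.0022  0.     -0.0061] rot [ 0.0007 -0.0007 -0.0005]
t11.58 shift [-0.0063  0.      0.0121] rot [ 0.0007 -0.0007 -0.0005]
```

Resistance is still close to zero. I'll drive the last 14 mm home with a slight overshoot and watch the force.

play_rows([
  {"tx": -0.002,"ty": 0,"tz": 0.004,"rx": 0.0007,"ry": -0.0007,"rz": 0,"hand": 0.1},
  {"tx": -0.0038,"ty": 0,"tz": 0.008,"rx": 0.0007,"ry": -0.0007,"rz": 0,"hand": 0.1},
  {"tx": -0.005,"ty": 0,"tz": 0.0103,"rx": 0.0007,"ry": -0.0007,"rz": 0,"hand": 0.1},
  {"tx": -0.0058,"ty": 0,"tz": 0.012,"rx": 0.0007,"ry": -0.0007,"rz": 0,"hand": 0.1},
  {"tx": -0.0063,"ty": 0,"tz": 0.0132,"rx": 0.0007,"ry": -0.0007,"rz": 0,"hand": 0.1},
  {"tx": -0.0063,"ty": 0,"tz": 0.0132,"rx": 0.0007,"ry": -0.0007,"rz": 0,"hand": 0.1},
], squeeze=45)

```text
t: 12.08
ee_pos: [0.5355, -0.0144, 0.1895]
ee_rot: [0.086, 0.079, 0.993, -0.008]
force: [-16.0, 2.1, 19.9]
grip_width: 0.0269
```

```bash
python3 chk.py
```

```text
[ 0.86  0.1  -0.98  1.91  0.15  1.01  1.24] force [-16.    2.1  19.9] in tool [ 12.4  -0.5 -22.4] tq [0.35 2.85 0.14] 0.02689727136546953
along 0.03123600904942472 tip depth 0.10976399095057526 lat -0.00040963874532554123 y 6.792643496964384e-05
t12.08 shift [ 0.0335 -0.0002 -0.0724] rot [-0.0015 -0.002  -0.0003]
t12.08 shift [ 0.0208 -0.0001 -0.0452] rot [-0.0015 -0.002  -0.0003]
t12.08 shift [ 0.008  -0.0001 -0.0181] rot [-0.0015 -0.002  -0.0003]
t12.08 shift [-0.0005 -0.0001  0.    ] rot [-0.0015 -0.002  -0.0003]
```

play_rows([
  {"tx": 0,"ty": 0,"tz": 0,"rx": 0,"ry": 0,"rz": 0,"hand": 0.35},
  {"tx": 0,"ty": 0,"tz": 0,"rx": 0,"ry": 0,"rz": 0,"hand": 0.5},
  {"tx": 0,"ty": 0,"tz": 0,"rx": 0,"ry": 0,"rz": 0,"hand": 0.6},
  {"tx": 0,"ty": 0,"tz": 0,"rx": 0,"ry": 0,"rz": 0,"hand": 0.6},
  {"tx": 0,"ty": 0,"tz": -0.025,"rx": 0,"ry": 0,"rz": 0,"hand": 0.6},
  {"tx": 0,"ty": 0,"tz": -0.055,"rx": 0,"ry": 0,"rz": 0,"hand": 0.6},
  {"tx": 0,"ty": 0,"tz": -0.09,"rx": 0,"ry": 0,"rz": 0,"hand": 0.6},
  {"tx": 0,"ty": 0,"tz": -0.12,"rx": 0,"ry": 0,"rz": 0,"hand": 0.6},
  {"tx": 0,"ty": 0.03,"tz": -0.13,"rx": 0,"ry": 0,"rz": 0,"hand": 0.6},
  {"tx": 0,"ty": 0.06,"tz": -0.13,"rx": 0,"ry": 0,"rz": 0,"hand": 0.6},
  {"tx": 0,"ty": 0.1,"tz": -0.13,"rx": 0,"ry": 0,"rz": 0,"hand": 0.6},
  {"tx": 0,"ty": 0.14,"tz": -0.13,"rx": 0,"ry": 0,"rz": 0,"hand": 0.6},
])

```text
t: 13.08
ee_pos: [0.536, 0.1281, 0.3182]
ee_rot: [0.087, 0.08, 0.993, -0.008]
force: [0.0, 0.8, -1.6]
grip_width: 0.0527
```

Run:
```python
from h import *
s,p,R=st();print(p,s["force"],s["joints"])
for n in("scene","top"): 
    p,d,c=grab(n,8); W=cloud(d,c);h=cv2.cvtColor(p.copy(),cv2.COLOR_RGB2HSV);H,S,V=[h[...,i].astype(int) for i in range(3)]
    m=(H>24)&(H<34)&(S>180)&(V>100)&(abs(W[...,1])<.1)&(W[...,0]>.4);X=W[m]-MOUTH
    a=X@AX; y=RS.inv().apply(X)[:,1]; l=np.cross(AX,RS.apply([0,1,0])); print(n,len(X),"along",np.percentile(a,[2,50,90,98]).round(4),"y",np.percentile(y,[2,98]).round(4),"lat",np.percentile(X@l,[2,98]).round(4), proj([MOUTH+AX*.05,MOUTH-AX*.11],c).round(1).tolist())
    o=(200,150) if n=="top" else (180,150)
    cv2.imwrite(f"pics/crop8{n}.png",cv2.resize(p[o[1]:o[1]+120,o[0]:o[0]+180],None,fx=4.4,fy=4.4,interpolation=cv2.INTER_CUBIC)[:,:,::-1])
```

```text
[0.53600057 0.12814769 0.31820522] [ 0.02977791  0.75026648 -1.60131782] [ 0.7607357   0.06982563 -1.16272276  1.67477565  0.16478112  1.29393407
  0.97948821]
scene 1 along [0.0498 0.0498 0.0498 0.0498] y [0.0076 0.0076] lat [0.0084 0.0084] [[265.8, 173.1], [256.8, 239.6]]
top 7 along [0.0503 0.052  0.0537 0.054 ] y [-0.0091 -0.0045] lat [-0.0125 -0.0072] [[294.3, 232.5], [299.1, 197.3]]
```

View pics/crop8scene.png

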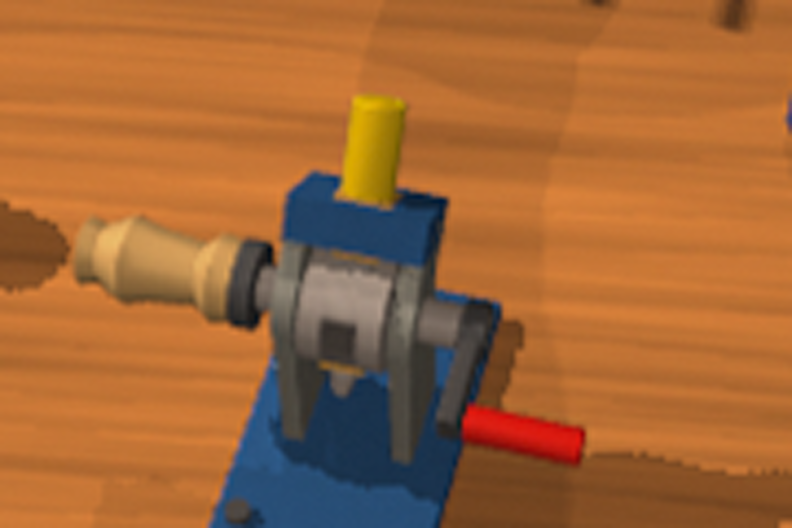

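View pics/crop8top.png

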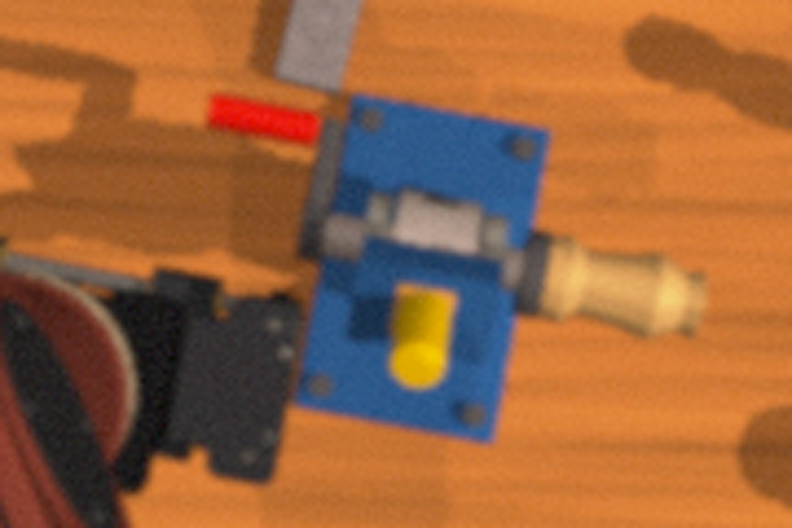

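View pics/scene8.png

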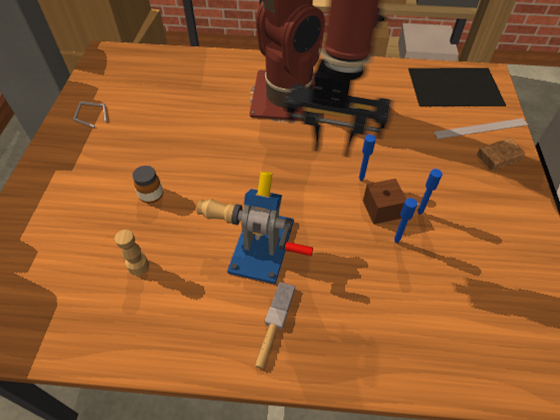

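Run:
```python
from h import *
for n in("scene","top"):
    p,d,c=load(n,8); W=cloud(d,c);h=cv2.cvtColor(p.copy(),cv2.COLOR_RGB2HSV);H,S,V=[h[...,i].astype(int) for i in range(3)]
    m=(H>20)&(H<36)&(S>215)&(abs(W[...,1])<.06)&(W[...,0]>.45)&(W[...,0]<.6)&(W[...,2]>.15);X=W[m]-MOUTH
    a=X@AX;print(n,len(a),np.percentile(a,[2,50,90,95,99]).round(4), "y",np.percentile(RS.inv().apply(X)[:,1],[2,98]).round(4))
    print(proj([MOUTH+AX*.05],c))
for n in("scene","top"):
    a,b=load(n,0),load(n,8)
    for nm,z in():pass
    df=cv2.absdiff(a[0].copy(),b[0].copy()).max(2)
    for nm,(u,v) in (dict(jar=(148,185),bal=(130,252),brush=(278,325),b1=(367,158),b2=(430,190),b3=(405,220)) if n=="scene" else dict(jar=(422,268),bal=(415,180),brush=(279,135),b1=(155,222),b2=(126,261))).items(): print(n,nm,df[v-14:v+15,u-14:u+15].mean())
```

```text
scene 277 [0.0029 0.0293 0.0494 0.0502 0.0509] y [-0.0115  0.0132]
[[265.83440062 173.07877705]]
top 189 [0.0058 0.0417 0.0519 0.0527 0.0535] y [-0.0103  0.0117]
[[294.3290508  232.53680443]]
scene jar 6.1605231866825205
scene bal 5.486325802615934
scene brush 5.764565992865636
scene b1 4.971462544589774
scene b2 31.96432818073722
scene b3 1.3686087990487514
top jar 6.970273483947682
top bal 14.300832342449464
top brush 7.862068965517241
top b1 52.162901307966706
top b2 56.3281807372176
```

Run:
```python
from station import status,bot
s=status.sense();print(s["t"],abs(s["qvel"]).max(),s["force"]); print(bot.hand_in())
```

```text
13.1833 0.16499740089935683 [ 0.05128509  0.56292191 -0.45280674]
the job is handed in; nothing more can be done
None
```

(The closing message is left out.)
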